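# Put a gilded ball finial away in its dust bin and ring the bench bell

### The job

Put the gilded ball finial away: lower it gently into the deep wooden bin, without dropping or banging it, so that it stands upright on the bin's floor, and let go. Then slide the bin's cover fully shut, and after that press the plunger of the bench bell right down to its stop and let it spring back, so that it is collected. Leave the other things on the bench where they are.

Things in the scene. Friction and masses are not known exactly. Their poses are not given: they have to be found in the camera images.
- finial: the ball finial to put away: a gilded turned-wood ball of 70 mm diameter (centre 31 mm above the foot) on a flat foot of 32 mm diameter, with a straight round neck on top, 26 mm in diameter, from 64 to 108 mm above the foot; 108 mm tall, about 0.16 kg. Starts standing on the bench. Origin at the centre of the foot's underside, z up along the neck
- finial_neck (a point): point on the axis of the finial's neck, 92 mm above the underside of its foot: the place to grip it
- bin: deep wooden bin fixed to the bench, outside 176 x 176 mm, 120 mm high, inside 160 x 160 mm and 112 mm deep, open on top. Two aluminium runners (tops 137 mm above the bench, outer faces 102 mm either side) lie along the bin's y axis from y = -97 mm, where an end stop joins them, to +273 mm, on legs. Origin at the centre of its underside on the bench; z up, y along the runners
- bin_floor (a point): centre of the bin's inner floor, 8 mm above the bench
- cover (a joint): the bin's flat wooden cover (172 x 176 x 6 mm, top face 127 mm above the bench), which slides level between the runners with about 1.5 N of friction and stays where it is left: 0 = fully shut over the bin, against a stop; up to 0.175 m = open, displaced along the bin's +y axis. Starts 0.155 to 0.175, leaving the bin open
- cover_bar (a point): centre of the top edge of the upright wooden bar fixed across the middle of the cover: the bar is 110 mm long along the bin's x, 18 mm thick along the bin's y, and stands 36 mm above the cover's top face, so its top is 163 mm above the bench. It moves with the cover; straight above the bin's middle when shut
- bell_plunger (a joint): plunger of the bench bell: 0 = up, 0.010 m = pressed down to its stop; a spring lifts it, 2 N at the top and 6 N at the stop
- bell_top (a point): centre of the top of the bell's round plunger head (32 mm diameter, 10 mm thick), 79 mm above the bench when up, on the axis of the bell; it moves down with the plunger. The bell, a steel dome of 88 mm diameter and 53 mm height on a black base of 96 mm diameter, is fixed to the bench
- bun_foot: bystander: squat gilded turned bun of 84 mm diameter, 42 mm high, with a neck of 26 mm diameter on top, 70 mm tall in all. Loose. Origin at the centre of its underside
- spindle: bystander: slim gilded turned spindle, 48 mm wide at the foot and 125 mm tall. Loose. Origin at the centre of its underside
- jar: bystander: closed jar of white plastic, 74 mm diameter, 110 mm tall. Loose. Origin at the centre of its underside
Mind the look-alikes: they are no part of the job. Leave any purple look-alike of the finial alone.

How it is judged:
By the outcome, as a careful person would: the job done as asked, in the order asked, and still so for the second after the job is handed in, with the robot touching nothing.
It also fails if it takes over 72 s, if anything falls off the work surface, if the arm or the gripper's body presses on something with over 40 N, if the wrist force passes 120 N, or if a joint passes its speed limit or range.

### The arm

A 6-joint arm with a two-finger parallel gripper is mounted at the origin on the work surface. World frame = base frame: x ahead of the robot, y to its left, z up, the work surface at z = 0. Lengths are in mm, angles in rad, forces in N, time in s.
With the tool pointing down it reaches from about 325 to 850 mm from the base axis. Payload 15.5 kg.
Tool frame: the origin (TCP) lies midway between the tips of the shut fingers; the grasp point (between the pads) lies 19 mm behind it; z points along the fingers, y is the line along which they close (so a half turn about z gives the same grasp; the last joint's range is limited). The gripper opens to 91 mm and grips with 3 to 60 N. Pads are 32 mm wide; open, the fingers measure 118 mm over their backs; the gripper's body (76 mm by 178 mm) begins 60 mm behind the grasp point.
Start: joints at [-1.264, 0.494, 1.345, -0, 1.302, -0.096], TCP at [244.423, -575.225, 213.915] pointing down, gripper open.
Joint ranges: [-2.91, 2.91], [-0.82, 2.16], [0.22, 2.67], [-1.22, 4.37], [0.12, 2.79], [-3.08, 3.08]. Speed limits (rad/s): [1.89, 1.89, 2.57, 3.01, 3.01, 3.01].

### API

Orientations are given as a unit quaternion [w, x, y, z].
In Python, from station import * gives the robot as it stands. The module is installed in compiled form; this text tells all that it offers.
- The arm moves only by the tool send_rows, never from a script. Its argument "motion" is a list that holds one entry, the list of rows, each a list of 7 numbers: the shift along the world's x, y, z scaled (see below), then the turn, a rotation vector about the world's x, y, z scaled (see below), then the opening, from 0 (shut) to 1 (fully open). A call has exactly 8 rows; each row is the pose to reach, as a shift and turn from the pose commanded when the call began; what a row does not reach only later rows make up. The controller multiplies each number of a shift by 0.15 m and each number of a turn by 90 degrees. A row lasts 1/8 s, in which the tool goes at most 62.5 mm and 10.7 degrees, less where a joint would pass 70% of its speed; a pose out of reach is approached as far as the arm can. A call with a number of a shift or a turn outside -1 to 1 is refused whole. A call with a gripper value outside its range is refused whole. The fingers move at their own pace and stop on an object; "grip_force" is the grip in N (left out, the last holds). Time passes only in rows, so rows that repeat a pose let the fingers close, or fill a call up. It gives the time, the measured TCP pose, the force, the opening and the grip force at its end, in the units of the state.
- sense(): the state, without advancing time (a new reading comes with each control period).
- read_camera(name): name is "side" or "top" or "wrist"; returns a dict with "image" (400x640x3 uint8, red, green, blue), "fov_y" (degrees; the focal length in pixels is half the picture's height over the tangent of half this angle, whatever the lens; pixels are square), "cx", "cy" (the principal point, pixels), "position" and "attitude" of the camera in the world; the wrist camera has in their place "mount" (4x4, takes a point from camera to tool coordinates, whose origin is the TCP and whose axes are the flange's). Camera axes: x right, y down, z forward; pixel columns grow to the right and rows downward; lengths in mm; the calibration is good to about 2 mm. The wrist camera is an equidistant fisheye: a pixel r from the principal point sees the ray r / f radians off the axis. A picture is of the moment at which its call begins: read the wrist's pose just before it. There is no depth.
- job_done(): hands the job in; it is judged then, once.
The state is a dict: "time": time; "qpos": joint angles; "joint_velocities": joint speeds; "effort": joint torques, N m; "tcp_pos": TCP position; "tcp_rot": TCP orientation; "contact_force": force on the tool from outside, world axes, zero at the start; "ft_torque": the same for the moment, N m; "gripper_width": finger opening in mm; "grip_force": force on a finger pad.
Only numpy, scipy, OpenCV 4.12 (cv2) and the standard library are available. Lean on these libraries where they do the work, as an engineer would, in place of code of your own. Each camera call takes 0.05 s, during which the arm holds its last target. There are 200 camera calls.

## Working session

There is one attempt and no reset: what is moved stays moved. The work goes in short steps, Python scripts to look and compute and a tool call to move; the robot and the scene stay as the last step left them, time stands still between calls to the robot, and variables do not carry over. Pictures are saved under pics/ and viewed, at most 10 in all, crops included, and the job is handed in when it is done.

Besides the shell and the picture viewer there is one more tool, called after ">>>" by a JSON object that holds its "method" and its "body", one argument or row to a line. send_rows: Moves the arm, as the interface text tells. Its arguments: {"type":"object","properties":{"motion":{"type":"array"},"grip_force":{"type":"number"}},"required":["motion"]}

```bash
mkdir -p pics; python3 - <<'E'
from station import *
import cv2
s=sense();print(s)
for n in("top","side","wrist"):
    c=read_camera(n);cv2.imwrite(f"pics/{n}0.png",c["image"][:,:,::-1])
    print(n,{k:v for k,v in c.items() if k!="image"})
E
```

```text
{'time': 0.0, 'qpos': array([-1.26450493e+00,  4.94155552e-01,  1.34612092e+00, -2.31926789e-05,
        1.30251596e+00, -9.54892531e-02]), 'joint_velocities': array([-8.47238411e-05,  6.94488595e-04,  6.86373383e-04,  8.65167432e-05,
       -7.01705015e-04,  4.90794558e-04]), 'effort': array([-1.66916336e-03, -8.78836584e+01, -3.81862879e+01,  7.04962201e-02,
        5.32338407e-02, -6.93615175e-05]), 'tcp_pos': array([ 244.29774794, -574.86371073,  213.35891488]), 'tcp_rot': array([-5.95384119e-04,  9.79888518e-01,  1.99544810e-01, -7.42296064e-05]), 'contact_force': array([ 0.00268473, -1.12247058, -0.30998398]), 'ft_torque': array([ 0.04209917, -0.0212878 ,  0.0094586 ]), 'grip_force': 0.0, 'gripper_width': 91.46222978780625}
top {'fov_y': 42.05676506579075, 'cx': 322.3944642871205, 'cy': 200.89487885395528, 'position': array([ 398.14944994,  -66.88661932, 1411.6544625 ]), 'attitude': array([-0.03027271,  0.71371076, -0.69920669,  0.02846968])}
side {'fov_y': 42.95711149611044, 'cx': 320.37263711963305, 'cy': 195.5563465813391, 'position': array([-269.02923116, 1015.48813921, 1124.75227962]), 'attitude': array([ 0.13961585, -0.28996247,  0.84654835, -0.4240107 ])}
wrist {'fov_y': 65.70646984690485, 'cx': 316.2834298811568, 'cy': 206.3307181050832, 'mount': array([[-6.35656297e-04, -9.71815331e-01, -2.35742568e-01,
         6.60545920e+01],
       [ 9.99999565e-01, -4.56788190e-04, -8.13354398e-04,
         4.24808668e-02],
       [ 6.82745853e-04, -2.35742982e-01,  9.71815199e-01,
        -1.69853495e+02],
       [ 0.00000000e+00,  0.00000000e+00,  0.00000000e+00,
         1.00000000e+00]])}
```

View pics/top0.png

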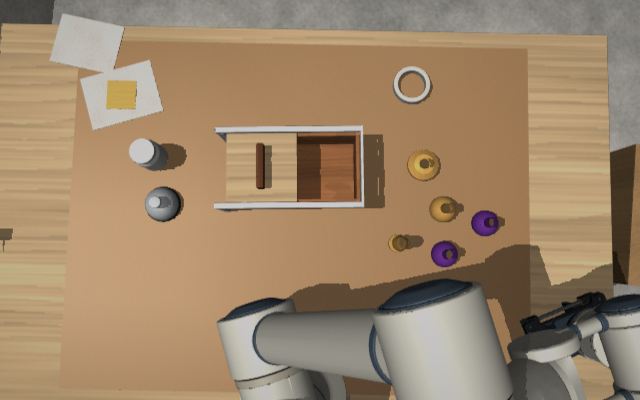

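View pics/side0.png

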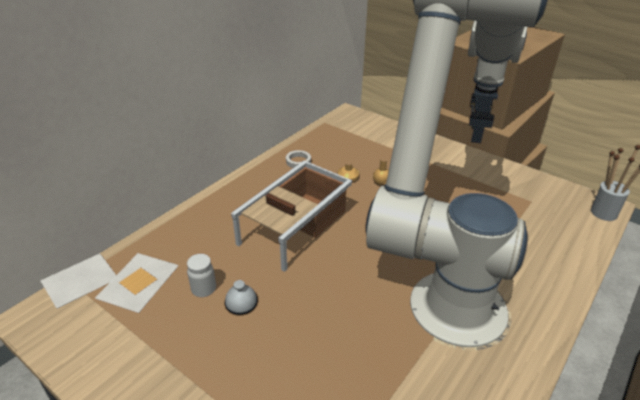

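```bash
python3 - <<'E'
import cv2,numpy as np
t=cv2.imread("pics/top0.png");s=cv2.imread("pics/side0.png")
r=lambda i,x,y,w,h,k:cv2.resize(i[y:y+h,x:x+w],None,fx=k,fy=k,interpolation=cv2.INTER_CUBIC)
# A: top finial area x380 y145 (133x100)x3 ; B: top bell/bin x130..  ; C side finial ; D side bell
A=r(t,380,140,133,100,3);B=r(s,320,140,133,100,3)
C=r(t,130,170,66,50,6);D=r(s,210,265,66,50,6)
g=lambda a:cv2.copyMakeBorder(a,0,300-a.shape[0],0,400-a.shape[1],cv2.BORDER_CONSTANT)
cv2.imwrite("pics/m1.png",np.vstack([np.hstack([g(A),g(B)]),np.hstack([g(C),g(D)])]))
cv2.imwrite("pics/m2.png",np.vstack([r(t,205,115,200,100,4)[:300,:] if 0 else r(t,205,118,200,100,3),r(s,220,150,200,100,3)]))
E
```

```text
(no output)
```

View pics/m1.png

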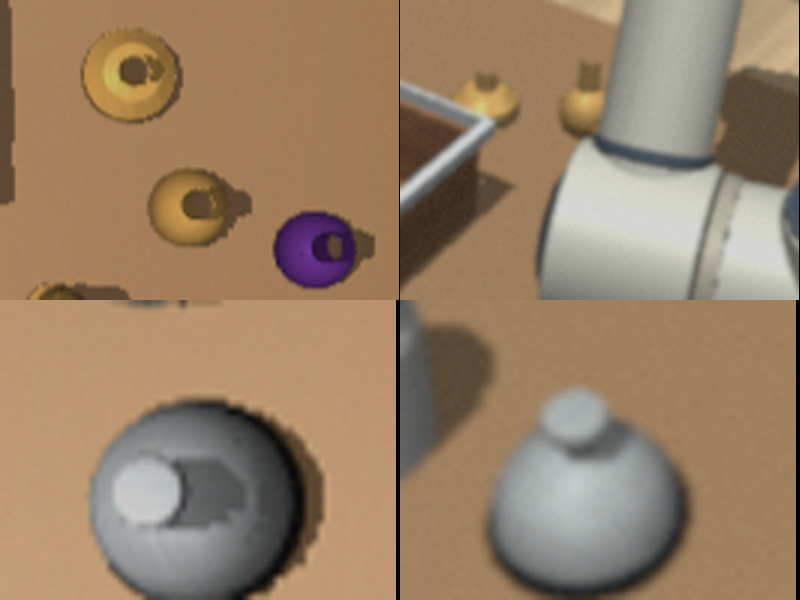

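View pics/m2.png

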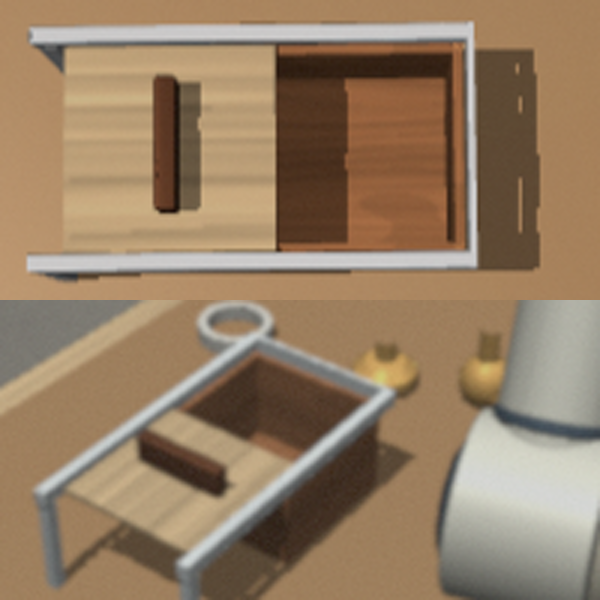

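```bash
cat > h.py <<'E'
from station import *
import numpy as np,cv2
from scipy.spatial.transform import Rotation as R
def ray(c,p):
    f=200/np.tan(np.radians(c["fov_y"]/2));q=c["attitude"]
    d=R.from_quat(q,scalar_first=True).apply([(p[0]-c["cx"])/f,(p[1]-c["cy"])/f,1])
    return c["position"],d/np.linalg.norm(d)
def tri(rs):
    A=sum(np.eye(3)-np.outer(d,d) for o,d in rs);b=sum((np.eye(3)-np.outer(d,d))@o for o,d in rs)
    x=np.linalg.solve(A,b);return x,[np.linalg.norm(np.cross(x-o,d)) for o,d in rs]
def atz(r,z): o,d=r; return o+d*(z-o[2])/d[2]
def wproj(c,P,s):
    "world points -> wrist pixels"
    M=c["mount"];Rt=R.from_quat(s["tcp_rot"],scalar_first=True)
    t=Rt.inv().apply(np.atleast_2d(P)-s["tcp_pos"]);k=(t-M[:3,3])@M[:3,:3]
    f=200/np.tan(np.radians(c["fov_y"]/2));n=np.hypot(k[:,0],k[:,1]);a=np.arctan2(n,k[:,2])
    return np.c_[c["cx"]+f*a*k[:,0]/n,c["cy"]+f*a*k[:,1]/n]
E
python3 - <<'E'
from h import *
np.set_printoptions(precision=1,suppress=True)
T=read_camera("top");S=read_camera("side")
u=lambda p,o,k:((p[0]+.5)/k-.5+o[0],(p[1]+.5)/k-.5+o[1])
def both(n,pt,ps,z):
    a,b=ray(T,pt),ray(S,ps);x,e=tri([a,b]);print(n,x,e[0],"| atz",z,atz(a,z),atz(b,z))
A=lambda x,y:u((x,y),(380,140),3)
B=lambda x,y:u((x,y),(320,140),3)
t=lambda x,y:u((x,y),(205,118),3)
s=lambda x,y:u((x,y),(220,150),3)
both("necktop",A(212,205),B(190,62),108)
both("bell",u((147,191),(130,170),6),u((177,113),(210,265),6),79)
both("bar",t(164,143),s(182,151),163)
both("bar far",t(164,76),s(141,132),163)
both("bar near",t(164,211),s(224,170),163)
both("stopnear",t(477,267),s(394,94),137)
both("stopfar",t(474,23),s(257,40),137)
both("endnear",t(27,256),s(180,269),137)
both("endfar",t(28,29),s(37,190),137)
print("ball",atz(ray(T,A(189.5,207)),31))
E
```

```text
necktop [ 498.4 -383.7  102.4] 3.1280216874575513 | atz 108 [ 495.4 -383.9  108. ] [ 496.7 -374.1  108. ]
bell [498.8 370.   80. ] 0.008403863332619076 | atz 79 [498.9 370.4  79. ] [499.6 369.4  79. ]
bar [585.7  92.1 162.9] 0.25848144063019257 | atz 163 [585.4  91.9 163. ] [585.8  92.2 163. ]
bar far [640.7  93.9 163. ] 0.5987345818671815 | atz 163 [640.2  93.6 163. ] [641.3  94.1 163. ]
bar near [530.4  90.3 163.7] 0.31499366750030106 | atz 163 [530.2  90.2 163. ] [531.3  89.8 163. ]
stopnear [ 493.5 -163.8  133.4] 1.252213564155583 | atz 137 [ 492.1 -164.2  137. ] [ 491.7 -158.8  137. ]
stopfar [ 694.9 -161.3  125.7] 3.0750858067976434 | atz 137 [ 695.  -158.8  137. ] [ 681.1 -149.1  137. ]
endnear [493.  205.2 130.9] 1.2747828068475913 | atz 137 [493.6 204.6 137. ] [487.1 209.6 137. ]
endfar [681.7 210.3 138.4] 0.5354476481524774 | atz 137 [682.4 211.  137. ] [682.4 209.  137. ]
ball [ 498.9 -382.7   31. ]
```

>>> {"method": "send_rows", "body": {
  "motion": [
    [[0.1, 0.08, 0, 0, 0, 0.05, 1], [0.22, 0.17, 0, 0, 0, 0.1, 1], [0.34, 0.26, 0, 0, 0, 0.15, 1], [0.46, 0.35, 0, 0, 0, 0.2, 1], [0.58, 0.44, 0, 0, 0, 0.25, 1], [0.7, 0.53, 0, 0, 0, 0.3, 1], [0.8, 0.6, 0, 0, 0, 0.35, 1], [0.845, 0.643, 0, 0, 0, 0.4, 1]]
  ]
}}

```text
time: 1.25
tcp_pos: [371.9, -478.1, 213.8]
tcp_rot: [-0.0, 0.869, 0.494, 0.0]
contact_force: [-0.4, 0.7, 0.0]
gripper_width: 91.1
grip_force: 0.0
```

>>> {"method": "send_rows", "body": {
  "motion": [
    [[0.1, 0.08, 0, 0, 0, 0.05, 1], [0.22, 0.17, 0, 0, 0, 0.1, 1], [0.34, 0.26, 0, 0, 0, 0.15, 1], [0.46, 0.35, 0, 0, 0, 0.2, 1], [0.58, 0.44, 0, 0, 0, 0.25, 1], [0.7, 0.53, 0, 0, 0, 0.3, 0.7], [0.845, 0.643, 0, 0, 0, 0.364, 0.65], [0.845, 0.643, 0, 0, 0, 0.364, 0.65]]
  ]
}}

```text
time: 2.25
tcp_pos: [499.0, -381.2, 213.7]
tcp_rot: [-0.0, 0.695, 0.719, 0.0]
contact_force: [-0.5, 0.3, 0.5]
gripper_width: 64.0
grip_force: 0.0
```

```bash
python3 - <<'E'
from h import *
s=sense();c=read_camera("wrist");cv2.imwrite("pics/w1raw.png",c["image"][:,:,::-1]);np.save("pics/w1.npy",{"tcp_pos":s["tcp_pos"],"tcp_rot":s["tcp_rot"],"c":c},allow_pickle=True)
print(s["tcp_pos"],s["tcp_rot"],s["gripper_width"],s["qpos"])
P=[[498,-382,108],[498,-382,31],[498,-382,64]]
w=wproj(c,P,s);print(w)
im=c["image"][:,:,::-1].copy()
for p in w: cv2.drawMarker(im,(int(round(p[0])),int(round(p[1]))),(0,0,255),0,8)
cv2.imwrite("pics/w1.png",im)
E
```

```text
[ 499.00897513 -381.22455381  213.74157337] [-8.00643634e-05  6.95060810e-01  7.18950936e-01  1.23625044e-04] 63.987361889145774 [-7.47571815e-01  4.98045406e-01  1.33784982e+00  2.59605984e-04
  1.30585235e+00 -7.81427161e-01]
[[315.17611929 206.3999814 ]
 [315.373116   190.74246997]
 [315.29959477 196.56850275]]
```

View pics/w1.png

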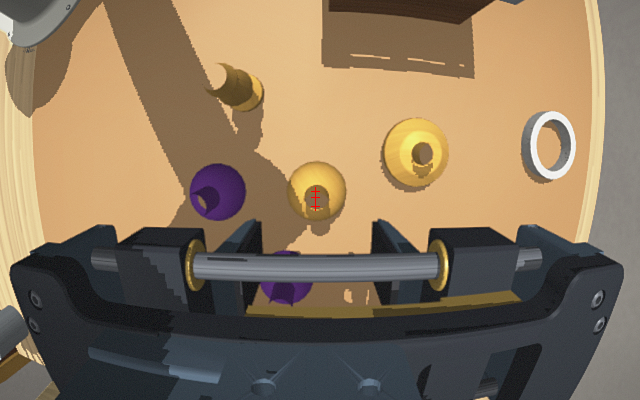

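```bash
python3 - <<'E'
import cv2
i=cv2.imread("pics/w1raw.png")
cv2.imwrite("pics/w1c.png",cv2.resize(i[150:230,270:370],None,fx=6,fy=6,interpolation=cv2.INTER_CUBIC))
E
```

```text
(no output)
```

View pics/w1c.png

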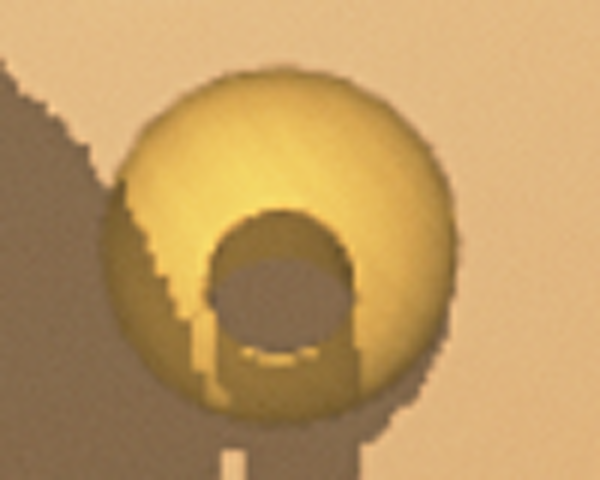

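>>> {"method": "send_rows", "body": {
  "motion": [
    [[0, -0.005, -0.1, 0, 0, 0, 0.65], [0, -0.005, -0.25, 0, 0, 0, 0.65], [0, -0.005, -0.4, 0, 0, 0, 0.65], [0, -0.005, -0.55, 0, 0, 0, 0.65], [0, -0.005, -0.7, 0, 0, 0, 0.65], [0, -0.005, -0.83, 0, 0, 0, 0.65], [0, -0.005, -0.91, 0, 0, 0, 0.65], [0, -0.005, -0.935, 0, 0, 0, 0.65]]
  ]
}}

```text
time: 3.3
tcp_pos: [497.3, -383.1, 72.7]
tcp_rot: [-0.001, 0.696, 0.718, -0.0]
contact_force: [0.1, -0.8, 0.1]
gripper_width: 59.0
grip_force: 0.0
```

>>> {"method": "send_rows", "body": {
  "motion": [
    [[0, 0, 0, 0, 0, 0, 0.5], [0, 0, 0, 0, 0, 0, 0.4], [0, 0, 0, 0, 0, 0, 0.3], [0, 0, 0, 0, 0, 0, 0.2], [0, 0, 0, 0, 0, 0, 0.1], [0, 0, 0, 0, 0, 0, 0.1], [0, 0, 0, 0, 0, 0, 0.1], [0, 0, 0, 0, 0, 0, 0.1]]
  ],
  "grip_force": 20
}}

```text
time: 4.3
tcp_pos: [498.1, -383.3, 74.0]
tcp_rot: [0.0, 0.696, 0.718, 0.0]
contact_force: [0.3, 0.4, 5.8]
gripper_width: 25.7
grip_force: 20.0
```

>>> {"method": "send_rows", "body": {
  "motion": [
    [[0, 0, 0.05, 0, 0, 0, 0.1], [0, 0, 0.15, 0, 0, 0, 0.1], [0, 0, 0.3, 0, 0, 0, 0.1], [0, 0, 0.45, 0, 0, 0, 0.1], [0, 0, 0.62, 0, 0, 0, 0.1], [0, 0, 0.8, 0, 0, 0, 0.1], [0, 0, 0.95, 0, 0, 0, 0.1], [0, 0, 1, 0, 0, 0, 0.1]]
  ]
}}

```text
time: 5.3
tcp_pos: [498.3, -383.4, 225.8]
tcp_rot: [0.001, 0.696, 0.718, 0.0]
contact_force: [-0.4, -1.3, -1.4]
gripper_width: 25.7
grip_force: 20.0
```

>>> {"method": "send_rows", "body": {
  "motion": [
    [[0.02, 0.07, 0.05, 0, 0, 0, 0.1], [0.06, 0.2, 0.1, 0, 0, 0, 0.1], [0.1, 0.35, 0.13, 0, 0, 0, 0.1], [0.15, 0.5, 0.13, 0, 0, 0, 0.1], [0.2, 0.66, 0.13, 0, 0, 0, 0.1], [0.24, 0.82, 0.13, 0, 0, 0, 0.1], [0.28, 0.95, 0.13, 0, 0, 0, 0.1], [0.3, 1, 0.13, 0, 0, 0, 0.1]]
  ]
}}

```text
time: 6.3
tcp_pos: [543.3, -231.5, 243.1]
tcp_rot: [-0.0, 0.696, 0.719, -0.0]
contact_force: [0.0, -0.6, -1.2]
gripper_width: 25.9
grip_force: 20.0
```

>>> {"method": "send_rows", "body": {
  "motion": [
    [[0.02, 0.07, 0, 0, 0, 0, 0.1], [0.06, 0.2, 0, 0, 0, 0, 0.1], [0.1, 0.35, 0, 0, 0, 0, 0.1], [0.15, 0.5, 0, 0, 0, 0, 0.1], [0.2, 0.66, 0, 0, 0, 0, 0.1], [0.24, 0.82, 0, 0, 0, 0, 0.1], [0.28, 0.95, 0, 0, 0, 0, 0.1], [0.3, 1, 0, 0, 0, 0, 0.1]]
  ]
}}

```text
time: 7.3
tcp_pos: [588.3, -81.8, 243.2]
tcp_rot: [0.0, 0.696, 0.718, 0.0]
contact_force: [0.0, -0.6, -2.2]
gripper_width: 25.9
grip_force: 20.0
```

```bash
python3 - <<'E'
from h import *
s=sense();c=read_camera("wrist");T=read_camera("top")
print(s["tcp_pos"],s["tcp_rot"],s["gripper_width"],s["grip_force"],s["contact_force"])
cv2.imwrite("pics/w2.png",c["image"][:,:,::-1]);cv2.imwrite("pics/t2.png",T["image"][:,:,::-1])
# predicted bin/runner corners
o=np.array([590.5,-64.5,0]);a=np.array([1,.031,0]);b=np.array([-.031,1,0])
P=[o+x*a+y*b+[0,0,z] for x,y,z in [(-102,-97,137),(102,-97,137),(-80,-80,120),(80,-80,120),(-55,157,163),(55,157,163)]]
im=c["image"][:,:,::-1].copy()
for p in wproj(c,P,s): print(p); cv2.drawMarker(im,(int(round(p[0])),int(round(p[1]))),(0,0,255),0,8)
cv2.imwrite("pics/w2m.png",im)
E
```

```text
[588.26095357 -81.84425649 243.16008478] [5.77028087e-06 6.95689003e-01 7.18343101e-01 2.57380364e-05] 25.860413300707716 19.9843767285347 [ 0.00232468 -0.63722693 -2.19101829]
[219.94260507 280.78074668]
[417.58985392 280.54327025]
[242.53437202 259.96307382]
[395.06757976 259.84340383]
[253.46897432   8.6389824 ]
[385.82872453   9.28458455]
```

View pics/w2m.png

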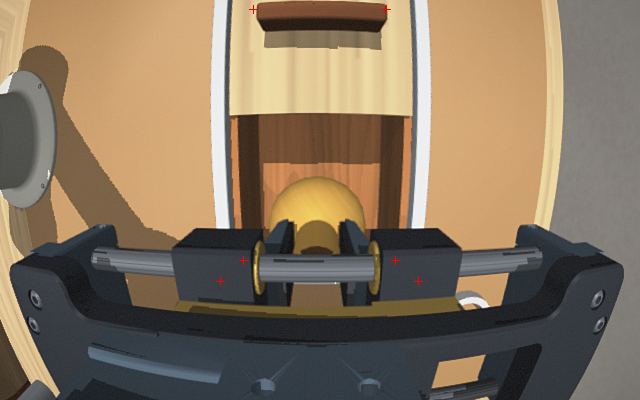

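>>> {"method": "send_rows", "body": {
  "motion": [
    [[0.02, 0.1, 0, 0, 0, 0, 0.1], [0.02, 0.1, -0.05, 0, 0, 0, 0.1], [0.02, 0.1, -0.18, 0, 0, 0, 0.1], [0.02, 0.1, -0.35, 0, 0, 0, 0.1], [0.02, 0.1, -0.53, 0, 0, 0, 0.1], [0.02, 0.1, -0.7, 0, 0, 0, 0.1], [0.02, 0.1, -0.84, 0, 0, 0, 0.1], [0.02, 0.1, -0.92, 0, 0, 0, 0.1]]
  ]
}}

```text
time: 8.4
tcp_pos: [590.3, -68.3, 103.8]
tcp_rot: [-0.001, 0.696, 0.718, -0.0]
contact_force: [-0.3, 0.6, -1.0]
gripper_width: 25.9
grip_force: 20.0
```

>>> {"method": "send_rows", "body": {
  "motion": [
    [[0, 0, -0.03, 0, 0, 0, 0.1], [0, 0, -0.055, 0, 0, 0, 0.1], [0, 0, -0.08, 0, 0, 0, 0.1], [0, 0, -0.1, 0, 0, 0, 0.1], [0, 0, -0.115, 0, 0, 0, 0.1], [0, 0, -0.123, 0, 0, 0, 0.1], [0, 0, -0.128, 0, 0, 0, 0.1], [0, 0, -0.13, 0, 0, 0, 0.1]]
  ]
}}

```text
time: 9.4
tcp_pos: [591.0, -68.1, 85.7]
tcp_rot: [0.0, 0.696, 0.718, 0.0]
contact_force: [-1.0, -0.1, -1.2]
gripper_width: 25.9
grip_force: 20.0
```

>>> {"method": "send_rows", "body": {
  "motion": [
    [[0, 0, -0.004, 0, 0, 0, 0.1], [0, 0, -0.008, 0, 0, 0, 0.1], [0, 0, -0.012, 0, 0, 0, 0.1], [0, 0, -0.015, 0, 0, 0, 0.1], [0, 0, -0.018, 0, 0, 0, 0.1], [0, 0, -0.021, 0, 0, 0, 0.1], [0, 0, -0.024, 0, 0, 0, 0.1], [0, 0, -0.024, 0, 0, 0, 0.1]]
  ]
}}

```text
time: 10.4
tcp_pos: [590.9, -68.1, 82.0]
tcp_rot: [-0.0, 0.696, 0.718, -0.0]
contact_force: [-0.6, -0.3, -2.3]
gripper_width: 25.6
grip_force: 20.0
```

>>> {"method": "send_rows", "body": {
  "motion": [
    [[0, 0, -0.002, 0, 0, 0, 0.1], [0, 0, -0.004, 0, 0, 0, 0.1], [0, 0, -0.006, 0, 0, 0, 0.1], [0, 0, -0.008, 0, 0, 0, 0.1], [0, 0, -0.01, 0, 0, 0, 0.1], [0, 0, -0.01, 0, 0, 0, 0.1], [0, 0, -0.01, 0, 0, 0, 0.1], [0, 0, -0.01, 0, 0, 0, 0.1]]
  ]
}}

```text
time: 11.4
tcp_pos: [591.5, -68.2, 81.8]
tcp_rot: [0.001, 0.696, 0.718, 0.0]
contact_force: [-2.7, 0.6, 17.5]
gripper_width: 25.8
grip_force: 20.0
```

>>> {"method": "send_rows", "body": {
  "motion": [
    [[0, 0, 0.004, 0, 0, 0, 0.1], [0, 0, 0.004, 0, 0, 0, 0.2], [0, 0, 0.004, 0, 0, 0, 0.32], [0, 0, 0.004, 0, 0, 0, 0.4], [0, 0, 0.004, 0, 0, 0, 0.5], [0, 0, 0.004, 0, 0, 0, 0.6], [0, 0, 0.004, 0, 0, 0, 0.6], [0, 0, 0.004, 0, 0, 0, 0.6]]
  ]
}}

```text
time: 12.4
tcp_pos: [590.9, -68.1, 81.1]
tcp_rot: [-0.0, 0.696, 0.718, -0.0]
contact_force: [-1.1, -0.4, 0.4]
gripper_width: 54.3
grip_force: 0.0
```

>>> {"method": "send_rows", "body": {
  "motion": [
    [[0, 0, 0.05, 0, 0, 0, 0.6], [0, 0, 0.15, 0, 0, 0, 0.6], [0, 0, 0.3, 0, 0, 0, 0.6], [0, 0, 0.45, 0, 0, 0, 0.6], [0, 0, 0.62, 0, 0, 0, 0.6], [0, 0, 0.8, 0, 0, 0, 0.6], [0, 0, 0.95, 0, 0, 0, 0.6], [0, 0, 1, 0, 0, 0, 0.6]]
  ]
}}

```text
time: 13.4
tcp_pos: [591.6, -68.2, 233.4]
tcp_rot: [0.001, 0.696, 0.718, 0.001]
contact_force: [-0.2, 0.1, -0.3]
gripper_width: 54.8
grip_force: 0.0
```

```bash
python3 - <<'E'
from h import *
s=sense();c=read_camera("wrist")
print(s["tcp_pos"],s["gripper_width"],s["contact_force"])
w=wproj(c,[[591,-68,8+31],[591,-68,116]],s);print(w)
im=c["image"][:,:,::-1].copy()
cv2.imwrite("pics/w3.png",cv2.resize(im[60:260,200:440],None,fx=3,fy=3))
E
```

```text
[591.55445861 -68.19666916 233.43987956] 54.79188798531942 [-0.15079773  0.0853855  -0.31058038]
[[315.33173012 187.9717166 ]
 [315.36655076 202.40653336]]
```

View pics/w3.png

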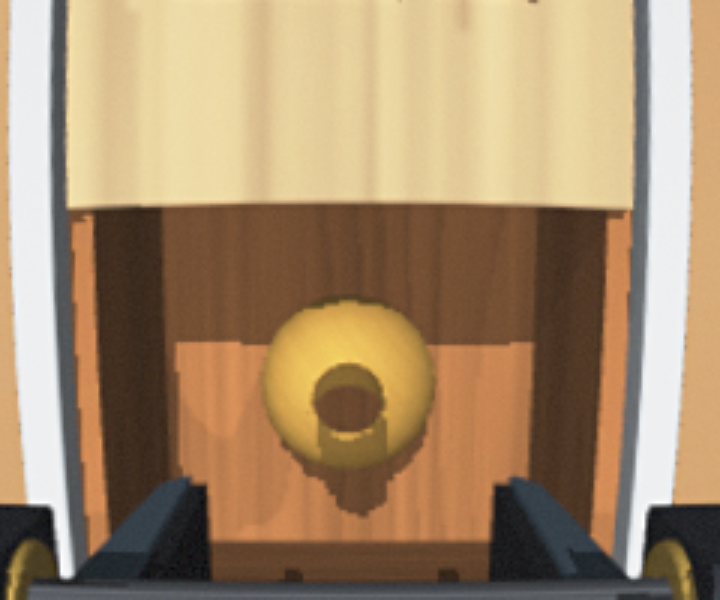

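>>> {"method": "send_rows", "body": {
  "motion": [
    [[0, 0.07, 0, 0, 0, 0, 0.4], [-0.01, 0.2, 0, 0, 0, 0, 0.2], [-0.01, 0.35, 0, 0, 0, 0, 0], [-0.02, 0.5, 0, 0, 0, 0, 0], [-0.03, 0.66, 0, 0, 0, 0, 0], [-0.03, 0.82, 0, 0, 0, 0, 0], [-0.04, 0.98, 0, 0, 0, 0, 0], [-0.04, 1, 0, 0, 0, 0, 0]]
  ]
}}

```text
time: 14.45
tcp_pos: [584.1, 84.2, 230.5]
tcp_rot: [-0.001, 0.695, 0.719, -0.0]
contact_force: [0.5, 0.2, 0.0]
gripper_width: 0.3
grip_force: 0.0
```

>>> {"method": "send_rows", "body": {
  "motion": [
    [[0, 0.15, 0, 0, 0, 0, 0], [0, 0.3, 0, 0, 0, 0, 0], [0, 0.44, 0, 0, 0, 0, 0], [0, 0.44, -0.12, 0, 0, 0, 0], [0, 0.44, -0.27, 0, 0, 0, 0], [0, 0.44, -0.42, 0, 0, 0, 0], [0, 0.44, -0.55, 0, 0, 0, 0], [0, 0.44, -0.62, 0, 0, 0, 0]]
  ]
}}

```text
time: 15.45
tcp_pos: [584.4, 148.1, 137.1]
tcp_rot: [-0.0, 0.696, 0.718, -0.001]
contact_force: [0.4, 0.2, -0.3]
gripper_width: 0.9
grip_force: 0.0
```

>>> {"method": "send_rows", "body": {
  "motion": [
    [[0, -0.08, 0.02, 0, 0, 0, 0], [0, -0.15, 0.02, 0, 0, 0, 0], [0, -0.22, 0.02, 0, 0, 0, 0], [0.01, -0.32, 0.02, 0, 0, 0, 0], [0.02, -0.45, 0.02, 0, 0, 0, 0], [0.02, -0.6, 0.02, 0, 0, 0, 0], [0.03, -0.75, 0.02, 0, 0, 0, 0], [0.03, -0.9, 0.02, 0, 0, 0, 0]]
  ]
}}

```text
time: 16.45
tcp_pos: [589.7, 11.2, 141.3]
tcp_rot: [0.0, 0.696, 0.718, 0.0]
contact_force: [2.2, 3.0, -1.1]
gripper_width: 0.6
grip_force: 1.3
```

>>> {"method": "send_rows", "body": {
  "motion": [
    [[0, -0.1, 0, 0, 0, 0, 0], [0, -0.18, 0, 0, 0, 0, 0], [0, -0.24, 0, 0, 0, 0, 0], [0.01, -0.28, 0, 0, 0, 0, 0], [0.01, -0.3, 0, 0, 0, 0, 0], [0.01, -0.31, 0, 0, 0, 0, 0], [0.01, -0.32, 0, 0, 0, 0, 0], [0.01, -0.32, 0, 0, 0, 0, 0]]
  ]
}}

```text
time: 17.45
tcp_pos: [590.9, -35.1, 141.2]
tcp_rot: [0.0, 0.696, 0.718, -0.0]
contact_force: [0.0, 1.0, 0.2]
gripper_width: 0.6
grip_force: 0.3
```

Creep on until the stop is felt.

>>> {"method": "send_rows", "body": {
  "motion": [
    [[0, -0.007, 0, 0, 0, 0, 0], [0, -0.014, 0, 0, 0, 0, 0], [0, -0.02, 0, 0, 0, 0, 0], [0, -0.026, 0, 0, 0, 0, 0], [0, -0.03, 0, 0, 0, 0, 0], [0, -0.033, 0, 0, 0, 0, 0], [0, -0.036, 0, 0, 0, 0, 0], [0, -0.036, 0, 0, 0, 0, 0]]
  ]
}}

```text
time: 18.45
tcp_pos: [591.0, -39.1, 141.2]
tcp_rot: [-0.001, 0.696, 0.718, 0.001]
contact_force: [1.8, 13.1, 0.3]
gripper_width: 0.9
grip_force: 6.5
```

>>> {"method": "send_rows", "body": {
  "motion": [
    [[0, 0.05, 0, 0, 0, 0, 0], [0, 0.15, 0.05, 0, 0, 0, 0], [0, 0.25, 0.2, 0, 0, 0, 0], [-0.05, 0.4, 0.3, 0, 0, 0, 0], [-0.1, 0.55, 0.3, 0, 0, 0, 0], [-0.15, 0.7, 0.3, 0, 0, 0, 0], [-0.18, 0.85, 0.3, 0, 0, 0, 0], [-0.2, 1, 0.3, 0, 0, 0, 0]]
  ]
}}

```text
time: 19.45
tcp_pos: [560.0, 111.3, 186.7]
tcp_rot: [0.0, 0.696, 0.718, 0.0]
contact_force: [0.4, 0.1, -0.4]
gripper_width: 0.2
grip_force: 0.0
```

>>> {"method": "send_rows", "body": {
  "motion": [
    [[-0.03, 0.14, 0, 0, 0, 0, 0], [-0.06, 0.28, 0, 0, 0, 0, 0], [-0.09, 0.42, 0, 0, 0, 0, 0], [-0.12, 0.56, 0, 0, 0, 0, 0], [-0.15, 0.7, 0, 0, 0, 0, 0], [-0.18, 0.84, 0, 0, 0, 0, 0], [-0.2, 0.95, 0, 0, 0, 0, 0], [-0.2, 1, 0, 0, 0, 0, 0]]
  ]
}}

```text
time: 20.45
tcp_pos: [530.7, 260.6, 186.2]
tcp_rot: [-0.0, 0.696, 0.718, -0.0]
contact_force: [0.6, 0.4, -0.4]
gripper_width: 0.3
grip_force: 0.0
```

>>> {"method": "send_rows", "body": {
  "motion": [
    [[-0.03, 0.12, 0, 0, 0, 0, 0], [-0.06, 0.26, 0, 0, 0, 0, 0], [-0.1, 0.4, 0, 0, 0, 0, 0], [-0.14, 0.54, 0, 0, 0, 0, 0], [-0.18, 0.66, 0, 0, 0, 0, 0], [-0.213, 0.73, -0.1, 0, 0, 0, 0], [-0.213, 0.73, -0.2, 0, 0, 0, 0], [-0.213, 0.73, -0.3, 0, 0, 0, 0]]
  ]
}}

```text
time: 21.45
tcp_pos: [498.7, 368.4, 139.6]
tcp_rot: [-0.0, 0.696, 0.718, -0.001]
contact_force: [0.4, -0.3, -0.0]
gripper_width: 0.6
grip_force: 0.0
```

```bash
python3 - <<'E'
from h import *
s=sense();c=read_camera("wrist");T=read_camera("top")
print(s["tcp_pos"],s["contact_force"])
print(wproj(c,[[499,370,79],[499,370,60]],s))
a=c["image"][:,:,::-1][100:300,200:440];b=T["image"][:,:,::-1][110:220,130:380]
a=cv2.resize(a,None,fx=1.5,fy=1.5);b=cv2.resize(b,None,fx=1.7,fy=1.7)
w=max(a.shape[1],b.shape[1]);p=lambda i:cv2.copyMakeBorder(i,0,0,0,w-i.shape[1],cv2.BORDER_CONSTANT)
cv2.imwrite("pics/w4.png",np.vstack([p(a),p(b)]))
E
```

```text
[498.74390453 368.36917934 139.56906883] [ 0.37041698 -0.26066322 -0.03202553]
[[316.81460831 217.12478101]
 [316.78798778 210.95642615]]
```

View pics/w4.png

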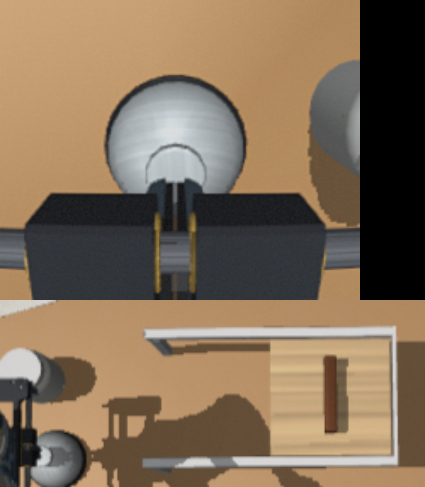

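>>> {"method": "send_rows", "body": {
  "motion": [
    [[0, 0.01, -0.08, 0, 0, 0, 0], [0, 0.01, -0.18, 0, 0, 0, 0], [0, 0.01, -0.28, 0, 0, 0, 0], [0, 0.01, -0.35, 0, 0, 0, 0], [0, 0.01, -0.39, 0, 0, 0, 0], [0, 0.01, -0.42, 0, 0, 0, 0], [0, 0.01, -0.445, 0, 0, 0, 0], [0, 0.01, -0.46, 0, 0, 0, 0]]
  ]
}}

```text
time: 22.55
tcp_pos: [498.9, 370.5, 72.3]
tcp_rot: [0.0, 0.696, 0.718, 0.0]
contact_force: [-1.6, -1.3, 4.5]
gripper_width: 0.1
grip_force: 2.3
```

>>> {"method": "send_rows", "body": {
  "motion": [
    [[0, 0, -0.002, 0, 0, 0, 0], [0, 0, -0.004, 0, 0, 0, 0], [0, 0, -0.006, 0, 0, 0, 0], [0, 0, -0.008, 0, 0, 0, 0], [0, 0, -0.01, 0, 0, 0, 0], [0, 0, -0.012, 0, 0, 0, 0], [0, 0, -0.012, 0, 0, 0, 0], [0, 0, -0.012, 0, 0, 0, 0]]
  ]
}}

```text
time: 23.55
tcp_pos: [499.0, 370.5, 70.4]
tcp_rot: [0.0, 0.696, 0.718, 0.0]
contact_force: [-1.7, -1.7, 5.7]
gripper_width: 0.7
grip_force: 2.6
```

>>> {"method": "send_rows", "body": {
  "motion": [
    [[0, 0, -0.002, 0, 0, 0, 0], [0, 0, -0.004, 0, 0, 0, 0], [0, 0, -0.006, 0, 0, 0, 0], [0, 0, -0.008, 0, 0, 0, 0], [0, 0, -0.01, 0, 0, 0, 0], [0, 0, -0.01, 0, 0, 0, 0], [0, 0, -0.01, 0, 0, 0, 0], [0, 0, -0.01, 0, 0, 0, 0]]
  ]
}}

```text
time: 24.55
tcp_pos: [499.0, 370.6, 69.2]
tcp_rot: [0.0, 0.696, 0.718, 0.0]
contact_force: [-3.1, -2.0, 10.7]
gripper_width: 0.6
grip_force: 5.2
```

>>> {"method": "send_rows", "body": {
  "motion": [
    [[0, 0, -0.002, 0, 0, 0, 0], [0, 0, -0.004, 0, 0, 0, 0], [0, 0, -0.004, 0, 0, 0, 0], [0, 0, -0.004, 0, 0, 0, 0], [0, 0, -0.004, 0, 0, 0, 0], [0, 0, -0.004, 0, 0, 0, 0], [0, 0, -0.004, 0, 0, 0, 0], [0, 0, -0.004, 0, 0, 0, 0]]
  ]
}}

```text
time: 25.55
tcp_pos: [499.0, 370.6, 69.1]
tcp_rot: [0.0, 0.696, 0.718, 0.0]
contact_force: [-5.4, -3.1, 18.6]
gripper_width: 0.6
grip_force: 9.3
```

>>> {"method": "send_rows", "body": {
  "motion": [
    [[0, 0, 0.04, 0, 0, 0, 0], [0, 0, 0.1, 0, 0, 0, 0], [0, 0, 0.2, 0, 0, 0, 0], [0, 0, 0.35, 0, 0, 0, 0], [0, 0, 0.5, 0, 0, 0, 0], [0, 0, 0.65, 0, 0, 0, 0], [0, 0, 0.7, 0, 0, 0, 0], [0, 0, 0.7, 0, 0, 0, 0]]
  ]
}}

```text
time: 26.55
tcp_pos: [499.1, 370.6, 173.6]
tcp_rot: [0.0, 0.696, 0.718, 0.0]
contact_force: [0.0, 0.4, 0.3]
gripper_width: 0.3
grip_force: 0.0
```

```bash
python3 - <<'E'
from h import *
s=sense();c=read_camera("top")["image"][:,:,::-1];d=read_camera("side")["image"][:,:,::-1]
print(s["tcp_pos"],s["contact_force"])
cv2.imwrite("pics/f.png",np.vstack([cv2.resize(c[90:280,100:540],(700,302)),cv2.resize(d[130:330,120:520],(700,290))[:290]]))
E
```

```text
[499.11791041 370.59157845 173.59432325] [0.00100715 0.44829009 0.29152854]
```

View pics/f.png

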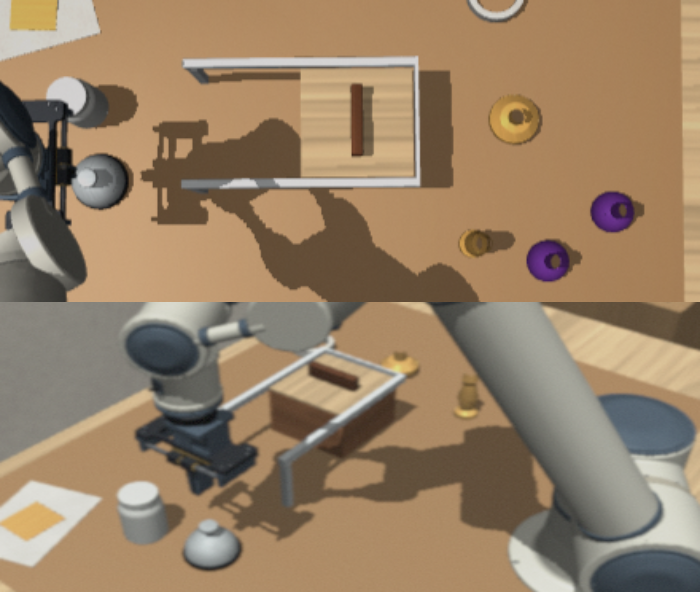

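The picture shows the cover fully over the bin with the bar at about (357,120), the bell plunger back up at (90,178), and the other things where they started. The gripper is clear of everything.

```bash
python3 -c "
from station import *
print(job_done())"
```

```text
the job is handed in; nothing more can be done
None
```

The finial stands upright in the bin, the cover is shut against its stop, the bell was pressed to its stop and sprang back, and the job is handed in at about 27 s.

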